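Load a tube offcut in the welding jig and hold the clamp lever at three clicks

TASK

Stand the loose aluminium tube offcut upright and square in the open bay of the blue clamping jig, between its steel stop and its orange pad, and let go of it. Then pull the jig's red-handled spring-return lever round exactly three clicks, never a fourth because that would crush the thin tube, and finish while still holding the lever there so that the pad keeps the tube pressed against the stop for tacking. Leave the hammer, the wire brush and the red magnet where they lie.

Things in the scene. Friction and masses are not known exactly. Their poses are not given: they have to be found in the camera images.
- tube: the workpiece: bare aluminium square tube offcut, 40 x 40 mm outside, 3 mm walls, 60 mm high, open at both ends, standing upright on the table, 0.08 to 0.17 kg. Origin at the centre of its underside, z up, x and y square to its walls (all four sides are alike).
- jig: the blue clamping jig, fixed in a run, turned about z by up to 0.3 rad: blue plate 100 (its x) x 220 (its y) x 8 mm, origin at the centre of the plate's underside, z up. Steel stop: 50 mm wide in x, 22 thick, face at y = +75 mm looking to -y, top 50 mm above the table. The lever is at the -y end. A lower guide block (top 35 mm) stands behind the pad.
- bay (a point): middle of the bay's floor, at x = 0, y = +50 mm in the jig's frame, 8 mm above the table; axes as the jig's. The bay is the room for the tube between stop and pad: 49 mm long in y with the lever at rest, open above and to both x sides. The tube stands here.
- pad_face (a point): middle of the orange pad's face, 29 mm above the table; axes as the jig's. The pad is 50 mm wide in x, its top 46 mm above the table; its face is at y = +26 mm in the jig's frame with the lever at rest. The lever drives it to +y, 22 mm per rad; it is sprung (300 N/m), pushes the tube over to the stop and then presses it there.
- pivot (a point): top of the hub on the lever's vertical pivot, at x = 0, y = -60 mm in the jig's frame, 58 mm above the table.
- lever (a joint): angle of the spring-return lever about its pivot: 0 at rest, grows clockwise seen from above, to 1.10 rad. One click per pin passed, 0.20 rad apart; the first pin is passed anywhere from 0.17 to 0.31 rad (differs each time). Pull at the handle: 8 N free, jumps to 12-15 N as the roller meets a pin, eases to 3-5 N as it passes (click) until it drops in the notch and meets the next pin.
- lever_grip (a point): point on the axis of the lever's upright red handle, 85 mm above the table. The handle is a round bar 18 mm in diameter, from 50 to 105 mm above the table, 130 mm from the pivot; the steel lever arm below it is 14 mm wide. At rest the handle lies 48 mm to +x and 121 mm to -y of the pivot in the jig's frame.
- roller (a point): centre of the lever's white roller as it lies in a notch, 60 mm from the pivot along the lever, 30 mm above the table. It rides over the five brass pins of the quadrant under the lever; the notches lie midway between pins, so the third is 0.50 rad past the first pin and reaches 0.10 rad either way. Let go, the lever springs back to 0.
- third_notch (a point): centre of the third notch of the brass quadrant, where the roller is to be, 60 mm from the pivot and 30 mm above the table. x points from the pivot outward, y is against the lever's advance: the roller comes from +y; third crest at y = +6 mm, fourth crest at y = -6 mm.
- hammer: hammer with wooden handle, 260 mm long, lying on the table, bystander. Origin at its middle, on the table.
- brush: wire brush with green handle, 235 mm long, 27 mm wide, lying on the table, bystander. Origin near its middle, on the table.
- magnet: red three-cornered welding magnet, about 70 mm a side, 22 mm thick, lying on the table, bystander. Origin at the centre of its underside.
Things that resemble listed ones, but are neither listed nor needed, are in the scene too. Of the things like the tube, leave any that is pink; of the rest the smaller one is meant.

How it is judged:
On the way, in this order (a step that is already met when the one before it is completed fails the run):
1. the tube stands upright in the bay, let go, with the lever still at rest (x of tube in the frame of jig between -0.012 and 0.012 m and y of tube in the frame of jig between 0.04 and 0.06 m and z of tube in the frame of jig below 0.011 m and angle between tube's own z axis and vertical below 0.06 rad and contact force between tube and the fingers below 0.1 N and value of joint lever below 0.08 rad), for 0.2 s.
2. the lever has passed its third click (y of roller in the frame of third_notch below 0.005 m), for 0.1 s.
At the end, for the whole second after the job is handed in: the gripper holds the lever still (over 1 N) in the third notch (about 5 mm either way at the roller); the tube stands upright, square (0.1 rad), within 12 mm of the bay's middle, against the stop (2.5 mm), pressed by the pad (over 0.8 N), not touched by the gripper (y of roller in the frame of third_notch between -0.0055 and 0.005 m and velocity of joint lever between -0.05 and 0.05 rad/s and contact force between the fingers and lever above 1 N and contact force between tube and the fingers below 0.1 N and contact force between tube and pad above 0.8 N and x of tube in the frame of jig between -0.012 and 0.012 m and y of tube in the frame of jig between 0.0525 and 0.0575 m and z of tube in the frame of jig below 0.011 m and angle between tube's own z axis and vertical below 0.06 rad and (angle between the x axis of tube and the x axis of jig, either way round below 0.1 rad or angle between the x axis of tube and the y axis of jig, either way round below 0.1 rad)); the arm keeps its last pose, push and grip.
It fails at once if the lever goes over a fourth click (y of roller in the frame of third_notch below -0.0068 m).
It fails at once if the hammer, brush or magnet is moved by more than 20 mm (distance of any of hammer, brush, magnet from where it was at the start of the episode above 0.02 m).
It also fails if it takes over 67 s, if anything falls off the work surface, if the arm or the gripper's body presses on something with over 40 N, if the wrist force passes 120 N, or if a joint passes its speed limit or range.

ROBOT

A 6-joint arm with a two-finger parallel gripper is mounted at the origin on the work surface. World frame = base frame: x ahead of the robot, y to its left, z up, the work surface at z = 0. Lengths are in m, angles in rad, forces in N, time in s.
With the tool pointing down it reaches from about 0.3 to 0.75 m from the base axis. Payload 8.5 kg.
Tool frame: the origin (TCP) lies at the very end of the fingers, on their centre line; the grasp point (between the pads) lies 19 mm behind it (grasp_offset is the distance from the TCP to the grasp point, in m); z points along the fingers, y is the line along which they close (so a half turn about z gives the same grasp; the last joint's range is limited). The gripper opens to 85 mm and grips with 20 to 120 N. Pads are 22 mm wide; open, the fingers measure 114 mm over their backs; the gripper's body (76 mm by 85 mm) begins 54 mm behind the grasp point. The pads swing forward as they close: fully open they stand 13 mm farther back than shut.
Start: joints at [-1.546, 0.381, 1.297, -0, 1.464, -0.215], TCP at [0.131, -0.534, 0.231] pointing down, gripper open.
Joint ranges: [-3.11, 3.11], [-0.89, 2.33], [0.22, 2.48], [-1.42, 4.56], [0.17, 2.85], [-2.88, 2.88]. Speed limits (rad/s): [2.39, 2.39, 3.14, 3.14, 3.14, 3.14].

INTERFACE

Orientations are given as [roll, pitch, yaw] about the fixed x, y, z axes, in that order (R = Rz(yaw) Ry(pitch) Rx(roll)).
In Python, from plant import * gives the robot as it stands.
- The arm moves only by the tool play_rows, never from a script. Its argument "targets" is a list of rows, each a list of 2 entries, a list of its own where there are three numbers: the shift along the tool's x, y, z in units of 40 mm (1.0 is 40 mm), then the turn, a rotation vector about the tool's x, y, z in units of 6 degrees (1.0 is 6 degrees). In form: [[[tx, ty, tz], [rx, ry, rz]], ...]. A call has 1 to 8 rows; each row is the pose to reach, as a shift and turn from the pose commanded when the call began, along the tool's axes at that moment; what a row does not reach only later rows make up. A row lasts 1/10 s, in which the tool goes at most 50 mm and 8.59 degrees, less where a joint would pass 70% of its speed; a pose out of reach is approached as far as the arm can. A call with a gripper value outside its range is refused whole. "fingers" is the closure, from 0 (fully open) to 1 (shut), set as the call begins (left out, the last holds). The fingers move at their own pace and stop on an object; the grip force is fixed at half the most. Time passes only in rows, so rows that repeat a pose let the fingers close. It gives the time, the measured TCP pose, the force, the opening and the grip force at its end, in the units of the state.
- get_obs(): the state, without advancing time (a new reading comes with each control period).
- camera(name): name is "side" or "top"; returns (picture, depth): 420x560x3 uint8, red, green, blue; 420x560 float32, m along the optical axis (not along the pixel's ray), 0 where there is no reading.
- camera_info(name): a dict with "fx", "fy", "cx", "cy" (pixels), "distortion" ([k1, k2, p1, p2, k3] as OpenCV has them; the pictures are not rectified), "position" and "attitude" of the camera in the world. Camera axes: x right, y up, looking along -z (the intrinsics and any distortion apply to the point x, -y, -z); pixel columns grow to the right and rows downward; lengths in m; the calibration is good to about 2 mm. A picture is of the moment at which its call begins. camera_info takes no time and is no camera call.
- job_done(): hands the job in; it is judged then, once.
Trained networks look in the newest picture that a camera, given by its name, has taken for a name from the list of things; names that differ only in an ending like _2 or _b are one class to them, and where a whole thing is asked for, a point or a joint stands for the part that bears it (a point fixed in the world has none). Each returns a list of dicts, best first, with "confidence" (0 to 1); they miss things now and then, are a little off and sometimes report something else, mostly with a low value. They report only what shows in the picture. A call takes as long as a camera call. They do not tell look-alikes from the thing itself.
- silhouettes(name, camera): "mask" (420x560 bool, what is visible of it).
- pinpoint(name, camera): "location" ([x, y, z] in m, in the coordinates of the camera as it stood for that picture, good to about 4 mm: a listed point, or the origin of a listed thing).
The state is a dict: "time": time; "q": joint angles; "qd": joint speeds; "effort": joint torques, N m; "tcp_pos": TCP position; "eef_rot": TCP orientation; "force": force on the tool from outside, world axes, zero at the start; "torque": the same for the moment, N m; "opening": finger opening in m; "grasp_force": force on a finger pad.
Only numpy, scipy, OpenCV 4.12 (cv2) and the standard library are available. Lean on these libraries where they do the work, as an engineer would, in place of code of your own. Each camera call takes 0.05 s, during which the arm holds its last target. There are 200 camera calls.

## Working session

There is one attempt and no reset: what is moved stays moved. The work goes in short steps, Python scripts to look and compute and a tool call to move; the robot and the scene stay as the last step left them, time stands still between calls to the robot, and variables do not carry over. Pictures are saved under pics/ and viewed, at most 10 in all, crops included, and the job is handed in when it is done.

Besides the shell and the picture viewer there is one more tool, called as a command line: name --argument value ..., lists and objects as JSON in quotes. play_rows: Moves the arm, as the interface text tells. Its arguments: {"type":"object","properties":{"targets":{"type":"array","items":{"type":"array"}},"fingers":{"type":"number"}},"required":["targets"]}

```bash
mkdir -p pics; ls; cat > h.py <<'E'
from plant import *
import numpy as np, cv2
from scipy.spatial.transform import Rotation as Ro
def att(ci):
    a=np.array(ci["attitude"],float)
    return a if a.shape==(3,3) else Ro.from_euler('xyz',a).as_matrix() if a.size==3 else Ro.from_quat(a).as_matrix()
def c2w(ci,p): return att(ci)@np.array(p)+np.array(ci["position"])
def px2w(ci,u,v,z=None,d=None):
    K=np.array([[ci["fx"],0,ci["cx"]],[0,ci["fy"],ci["cy"]],[0,0,1]])
    x,y=cv2.undistortPoints(np.array([[[u,v]]],float),K,np.array(ci["distortion"],float))[0,0]
    r=att(ci)@np.array([x,-y,-1]); o=np.array(ci["position"])
    return o+r*(d if d is not None else (z-o[2])/r[2])
E
python3 - <<'E'
from h import *
for c in("side","top"):
    im,d=camera(c); ci=camera_info(c); print(c,ci)
    cv2.imwrite(f"pics/{c}0.png",im[:,:,::-1]); np.save(f"{c}_d.npy",d)
    for n in["tube","jig","bay","pad_face","pivot","lever_grip","roller","hammer","brush","magnet"]:
        print(n,[(round(r["confidence"],2),np.round(c2w(ci,r["location"]),3).tolist()) for r in pinpoint(n,c)])
print(get_obs())
E
```

```text
pics
side {'fx': 542.6904359374996, 'fy': 542.6904359374996, 'cx': 272.49068573259444, 'cy': 211.28225166932248, 'distortion': array([-0.16179807,  0.        ,  0.        ,  0.        ,  0.        ]), 'position': array([0.49106287, 0.96847778, 1.17487728]), 'attitude': array([ 0.73941658, -0.00999595, -3.02475397])}
tube [(0.9, [0.515, 0.262, -0.001]), (0.74, [0.498, 0.456, -0.001]), (0.56, [0.542, 0.351, -0.006]), (0.28, [0.52, 0.043, 0.03])]
jig [(0.71, [0.525, 0.021, -0.005]), (0.4, [0.493, -0.446, -0.002])]
bay [(0.78, [0.516, 0.072, 0.005])]
pad_face [(0.62, [0.523, 0.045, 0.03])]
pivot [(0.89, [0.528, -0.043, 0.057])]
lever_grip [(0.77, [0.593, -0.153, 0.081])]
roller [(0.87, [0.56, -0.092, 0.029])]
hammer [(0.7, [0.491, -0.449, -0.003])]
brush [(0.84, [0.715, 0.335, 0.0]), (0.6, [0.515, -0.096, 0.031])]
magnet [(0.84, [0.762, -0.012, -0.0])]
top {'fx': 422.0276030290386, 'fy': 422.0276030290386, 'cx': 280.36958826394186, 'cy': 207.2102318627571, 'distortion': array([0.01641774, 0.        , 0.        , 0.        , 0.        ]), 'position': array([ 0.39645442, -0.00617658,  1.14
[... 545 characters left out ...]
]
magnet [(0.59, [0.764, -0.012, 0.002])]
{'time': 1.1, 'q': array([-1.54634086e+00,  3.80603989e-01,  1.29738985e+00,  6.08481550e-06,
        1.46361215e+00, -2.15279663e-01]), 'qd': array([-0.00043785,  0.00024678,  0.00040819, -0.00170108,  0.00170976,
        0.00136743]), 'effort': array([-1.41879329e-03, -4.48322797e+01, -2.31477034e+01, -3.59117703e-04,
        4.24454065e-04, -2.08962217e-05]), 'tcp_pos': array([ 0.13060468, -0.53425139,  0.23132369]), 'eef_rot': array([-3.14158092e+00, -8.75788054e-06,  2.39734480e-01]), 'force': array([-0.20809626,  0.3503827 , -0.12180999]), 'torque': array([0.064629  , 0.00934089, 0.00738894]), 'grasp_force': 0.0, 'opening': 0.08513032879366754}
```

View pics/side0.png

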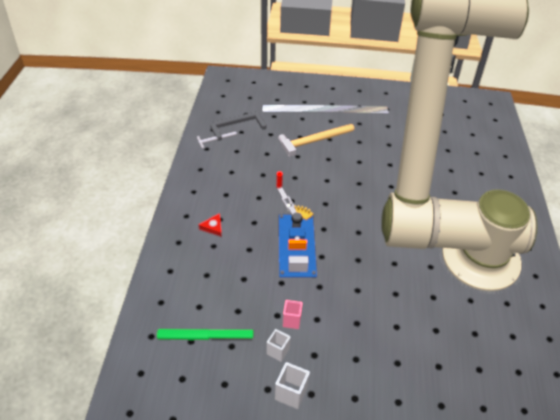

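View pics/top0.png

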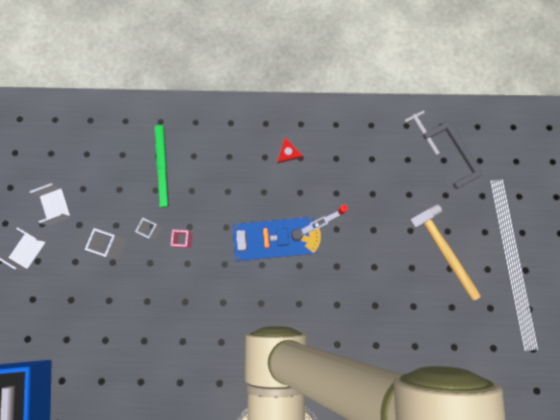

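Like the tube: pink one at side (292,313) / top (180,238), which is excluded; small grey at side (278,344) / top (145,228); large grey at side (292,384) / top (99,242). I choose the small grey one, at about (0.54, 0.35). The jig is at side (297,245) / top (275,238), and its handle at side (280,180) / top (343,209). Next I fit the edges precisely and check the choice in a crop.

```bash
python3 - <<'E'
from h import *
crops=[]
for c in("side","top"):
    im,d=camera(c); ci=camera_info(c)
    m=silhouettes("tube",c)
    for r in m:
        mk=r["mask"].astype(np.uint8); v,u=np.nonzero(mk)
        pts=np.array([px2w(ci,a,b,z=.06)[:2] for a,b in zip(u,v)],np.float32)*1000
        top=np.array([px2w(ci,a,b,d=d[b,a]) for a,b in zip(u,v) if d[b,a]>0])
        t=top[(top[:,2]>.052)]
        R=cv2.minAreaRect((t[:,:2]*1000).astype(np.float32)) if len(t)>4 else None
        print(c,"tube",round(r["confidence"],2),u.mean().round(),v.mean().round(),"topz",np.percentile(top[:,2],95).round(4),"rectTop",R, "rectz60",cv2.minAreaRect(pts))
    for n in("jig",):
      for r in silhouettes(n,c):
        v,u=np.nonzero(r["mask"]); W=np.array([px2w(ci,a,b,d=d[b,a]) for a,b in zip(u,v)])
        rgb=im[v,u].astype(int); bl=(rgb[:,2]>rgb[:,0]+50)&(rgb[:,2]>120)&(W[:,2]<.02)
        P=np.array([px2w(ci,a,b,z=.008)[:2] for a,b in zip(u[bl],v[bl])])*1000
        if len(P)>20: print(c,n,r["confidence"],len(P),cv2.minAreaRect(P.astype(np.float32)),"z",np.median(W[bl,2]))
    # colour features: red handle, orange pad by depth
    H=cv2.cvtColor(im,cv2.COLOR_RGB2HSV)
    x0,y0=(250,160) if c=="side" else (90,180)
    crops.append(cv2.resize(im[y0:y0+ (250 if c=="side" else 90),x0:x0+(90 if c=="side" else 270)],None,fx=2.3 if c=="side" else 2.1,fy=2.3 if c=="side" else 2.1,interpolation=2))
a,b=crops; out=np.zeros((max(a.shape[0],b.shape[0]),a.shape[1]+b.shape[1],3),np.uint8)
out[:a.shape[0],:a.shape[1]]=a; out[:b.shape[0],a.shape[1]:]=b
print(out.shape); cv2.imwrite("pics/crop1.png",out[:,:,::-1])
E
```

```text
side tube 0.91 291.0 385.0 topz 0.0833 rectTop ((497.8625183105469, 454.5530700683594), (58.626773834228516, 56.544883728027344), 73.45572662353516) rectz60 ((498.8805236816406, 460.5230712890625), (90.96714782714844, 66.6091079711914), 75.05187225341797)
side tube 0.77 292.0 314.0 topz 0.0591 rectTop ((514.0803833007812, 260.715087890625), (44.611907958984375, 39.86095428466797), 88.69624328613281) rectz60 ((513.9497680664062, 280.1741943359375), (76.78239440917969, 43.92457580566406), 87.25656127929688)
side tube 0.65 279.0 345.0 topz 0.0587 rectTop ((537.8690185546875, 351.1961669921875), (41.37451171875, 40.665260314941406), 66.80868530273438) rectz60 ((536.9514770507812, 367.25799560546875), (65.84903717041016, 51.625083923339844), 69.03608703613281)
side jig 0.83 1404 ((522.3869018554688, 23.509719848632812), (98.83643341064453, 223.4229278564453), 6.2502546310424805) z 0.004879173198278353
top tube 0.72 149.0 229.0 topz 0.0615 rectTop ((536.9332275390625, 347.9512939453125), (40.753997802734375, 37.44963073730469), 65.1044921875) rectz60 ((533.8680419921875, 340.1311340332031), (57.67499923706055, 38.556861877441406), 64.92878723144531)
top tube 0.72 182.0 238.0 topz 0.0607 rectTop ((511.30157470703125, 259.2886657714844), (38.39763641357422, 38.81587219238281), 88.2985610961914) rectz60 ((509.9444580078125, 253.2393798828125), (50.00591278076172, 40.919559478759766), 88.02783966064453)
top tube 0.7 105.0 244.0 topz 0.0862 rectTop ((495.5777587890625, 453.7239074707031), (59.75188064575195, 55.87665939331055), 72.11385345458984) rectz60 ((494.4452209472656, 448.983642578125), (96.13449096679688, 62.39158630371094), 72.94976806640625)
top jig 0.66 2088 ((521.2314453125, 18.7864990234375), (101.4681625366211, 221.06871032714844), 6.544193267822266) z 0.007693618128983504
(575, 774, 3)
```

View pics/crop1.png

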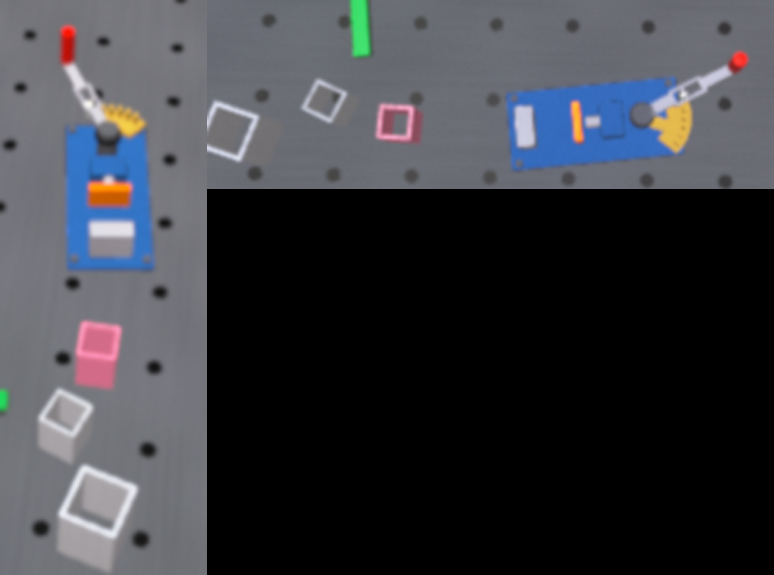

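The crop confirms the choice: the small grey tube is top (145,228) in the full picture, 40 mm wide and about 60 mm high by depth. The large grey one measures 57–60 mm wide and 83 mm high, and the pink one is excluded.

I take the tube at (0.5375, 0.3495) with walls at −24°. The jig is at (0.522, 0.021) with yaw 0.112.

```bash
cat > go.py <<'E'
import sys
from h import *
# usage: go.py x y z yaw_deg [x y z yaw ...] : chained; prints shift/turn in move units
o=get_obs(); p=o["tcp_pos"]; R=Ro.from_euler('xyz',o["eef_rot"])
a=list(map(float,sys.argv[1:]))
for i in range(0,len(a),4):
    t=np.array(a[i:i+3]); T=Ro.from_euler('xyz',[np.pi,0,np.radians(a[i+3])])
    print(np.round(R.inv().apply(t-p)/.04,2).tolist(),np.round(np.degrees((R.inv()*T).as_rotvec())/6,2).tolist()); p,R=t,T
print("t",o["time"],np.round(o["tcp_pos"],4),np.round(o["eef_rot"],4))
E
python3 go.py .42 -.12 .22 40 .5375 .3495 .13 66 .5375 .3495 .025 66
```

```text
[9.49, -8.34, 0.28] [0.0, 0.0, -4.38]
[9.79, -7.1, 2.25] [-0.0, 0.0, -4.33]
[0.0, -0.0, 2.62] [0.0, 0.0, 0.0]
t 1.4 [ 0.1306 -0.5342  0.2313] [3.1416 0.     0.2398]
```

play_rows --targets '[[[9.49,-8.34,0.28],[0,0,-4.38]],[[9.49,-8.34,0.28],[0,0,-4.38]],[[9.49,-8.34,0.28],[0,0,-4.38]],[[9.49,-8.34,0.28],[0,0,-4.38]],[[9.49,-8.34,0.28],[0,0,-4.38]],[[9.49,-8.34,0.28],[0,0,-4.38]],[[9.49,-8.34,0.28],[0,0,-4.38]],[[9.49,-8.34,0.28],[0,0,-4.38]]]' --fingers 0

```text
time: 2.2
tcp_pos: [0.3605, -0.2047, 0.2227]
eef_rot: [3.141, -0.0, 0.698]
force: [0.7, -1.1, 0.4]
opening: 0.0852
grasp_force: 0.0
```

```bash
python3 go.py .5375 .3495 .13 66 .5375 .3495 .025 66
```

```text
[12.29, -7.77, 2.31] [0.01, 0.0, -4.33]
[0.0, -0.0, 2.62] [0.0, 0.0, 0.0]
t 2.2 [ 0.3605 -0.2047  0.2227] [ 3.1408e+00 -1.0000e-04  6.9800e-01]
```

play_rows --targets '[[[12.3,-7.8,2.3],[0,0,-4.33]],[[12.3,-7.8,2.3],[0,0,-4.33]],[[12.3,-7.8,2.3],[0,0,-4.33]],[[12.3,-7.8,2.3],[0,0,-4.33]],[[12.3,-7.8,2.3],[0,0,-4.33]],[[12.3,-7.8,2.3],[0,0,-4.33]],[[12.3,-7.8,2.3],[0,0,-4.33]],[[12.3,-7.8,2.3],[0,0,-4.33]]]'

```text
time: 3.0
tcp_pos: [0.4795, 0.1724, 0.1599]
eef_rot: [3.141, -0.0, 1.152]
force: [0.9, -0.9, 0.9]
opening: 0.0853
grasp_force: 0.0
```

```bash
python3 go.py .5375 .3495 .12 66 .5375 .3495 .025 66
```

```text
[4.63, -0.48, 1.0] [0.0, -0.0, 0.0]
[0.0, -0.0, 2.38] [0.0, 0.0, 0.0]
t 3.0 [0.4795 0.1724 0.1599] [ 3.1411e+00 -2.0000e-04  1.1522e+00]
```

play_rows --targets '[[[4.6,-0.5,1.0],[0,0,0]],[[4.6,-0.5,1.0],[0,0,0]],[[4.6,-0.5,1.0],[0,0,0]],[[4.6,-0.5,1.0],[0,0,0]],[[4.6,-0.5,1.0],[0,0,0]],[[4.6,-0.5,1.0],[0,0,0]]]'

```text
time: 3.6
tcp_pos: [0.5355, 0.3467, 0.1194]
eef_rot: [-3.141, 0.001, 1.153]
force: [0.3, -0.8, -0.5]
opening: 0.0854
grasp_force: 0.0
```

```bash
python3 - <<'E'
from h import *
for c in("side","top"):
    im,d=camera(c); ci=camera_info(c)
    print(c,[(round(r["confidence"],2),np.round(c2w(ci,r["location"]),3).tolist()) for r in pinpoint("tube",c)])
E
python3 go.py .5375 .3495 .025 66
```

```text
side [(0.7, [0.494, 0.456, -0.002]), (0.7, [0.516, 0.262, -0.003]), (0.64, [0.542, 0.353, -0.002])]
top [(0.82, [0.513, 0.267, -0.001]), (0.67, [0.494, 0.454, -0.001]), (0.6, [0.54, 0.347, 0.004]), (0.2, [0.713, 0.333, 0.001])]
[0.11, -0.01, 2.39] [0.0, -0.0, -0.01]
t 3.8 [0.5359 0.3453 0.1207] [ 3.1411e+00 -4.0000e-04  1.1506e+00]
```

play_rows --targets '[[[0.12,0.02,0.9],[0,0,0]],[[0.12,0.02,1.8],[0,0,0]],[[0.12,0.02,2.4],[0,0,0]],[[0.12,0.02,2.4],[0,0,0]]]'

```text
time: 4.2
tcp_pos: [0.537, 0.3489, 0.0214]
eef_rot: [-3.137, 0.004, 1.151]
force: [-0.6, -0.2, -0.4]
opening: 0.0856
grasp_force: 0.0
```

play_rows --targets '[[[0,0,0],[0,0,0]],[[0,0,0],[0,0,0]],[[0,0,0],[0,0,0]],[[0,0,0],[0,0,0]],[[0,0,0],[0,0,0]],[[0,0,0],[0,0,0]],[[0,0,0],[0,0,0]],[[0,0,0],[0,0,0]]]' --fingers 1

```text
time: 5.0
tcp_pos: [0.5392, 0.3507, 0.0259]
eef_rot: [3.14, -0.002, 1.152]
force: [-0.5, -0.4, 7.3]
opening: 0.039
grasp_force: 61.1
```

```bash
python3 go.py .539 .3505 .14 66 .516 .070 .14 96.4
```

```text
[-0.0, 0.0, -2.85] [0.02, -0.02, -0.0]
[-6.64, 2.33, 0.0] [-0.0, 0.0, -5.07]
t 5.0 [0.5392 0.3507 0.0259] [ 3.1395e+00 -2.1000e-03  1.1519e+00]
```

play_rows --targets '[[[0,0,-0.8],[0,0,0]],[[0,0,-1.9],[0,0,0]],[[0,0,-2.85],[0,0,0]],[[0,0,-2.85],[0,0,0]]]'

```text
time: 5.4
tcp_pos: [0.5404, 0.3514, 0.1444]
eef_rot: [3.134, -0.008, 1.152]
force: [0.7, 0.1, -1.6]
opening: 0.0394
grasp_force: 60.7
```

```bash
python3 go.py .516 .070 .14 96.4
```

```text
[-6.68, 2.3, 0.07] [0.09, -0.06, -5.06]
t 5.4 [0.5404 0.3514 0.1444] [ 3.1339 -0.0081  1.1522]
```

play_rows --targets '[[[-1,0.35,0],[0,0,-0.8]],[[-2,0.7,0],[0,0,-1.5]],[[-3,1.05,0],[0,0,-2.3]],[[-4,1.4,0],[0,0,-3.0]],[[-5,1.74,0],[0,0,-3.8]],[[-6,2.1,0],[0,0,-4.5]],[[-6.65,2.33,0],[0,0,-5.07]],[[-6.65,2.33,0],[0,0,-5.07]]]'

```text
time: 6.2
tcp_pos: [0.515, 0.0667, 0.1378]
eef_rot: [-3.141, 0.0, 1.68]
force: [0.2, 0.2, -0.7]
opening: 0.0391
grasp_force: 60.7
```

play_rows --targets '[[[0,0,0],[0,0,0]],[[0,0,0],[0,0,0]],[[0,0,0],[0,0,0]]]'

```text
time: 6.5
tcp_pos: [0.5153, 0.0705, 0.1379]
eef_rot: [-3.141, -0.0, 1.684]
force: [-0.2, -0.3, -0.4]
opening: 0.0394
grasp_force: 60.7
```

```bash
cat > look.py <<'E'
from h import *
import sys
# tube rim, stop top and pad top centres from depth, world and jig frame
J=np.array([.522,.021]); yw=.112; Rj=np.array([[np.cos(yw),-np.sin(yw)],[np.sin(yw),np.cos(yw)]])
for c in("side","top"):
    im,d=camera(c); ci=camera_info(c)
    for n in("bay","pad_face","tube","roller","third_notch","pivot"):
        for r in pinpoint(n,c)[:3]:
            w=c2w(ci,r["location"]); print(c,n,round(r["confidence"],2),np.round(w,4),"jig",np.round(Rj.T@(w[:2]-J),4))
    cv2.imwrite(f"pics/{sys.argv[1]}_{c}.png",cv2.resize(im[150:300,200:360] if c=="side" else im[190:280,210:370],None,fx=4,fy=4,interpolation=2)[:,:,::-1])
E
python3 look.py a; python3 go.py .516 .070 .035 96.4
```

```text
side bay 0.95 [0.518  0.072  0.0043] jig [0.0018 0.0511]
side pad_face 0.54 [0.5206 0.0439 0.029 ] jig [0.0012 0.0229]
side tube 0.95 [ 0.4991  0.4547 -0.0058] jig [0.0257 0.4335]
side tube 0.81 [0.5202 0.0696 0.1104] jig [0.0036 0.0485]
side tube 0.79 [ 0.5135  0.2618 -0.003 ] jig [0.0185 0.2403]
side roller 0.58 [ 0.5581 -0.0919  0.0268] jig [ 0.0232 -0.1162]
side pivot 0.83 [ 0.5289 -0.0408  0.0583] jig [-0.     -0.0622]
top bay 0.76 [0.5152 0.0655 0.0072] jig [-0.0018  0.045 ]
top bay 0.19 [ 0.5156  0.0232 -0.0037] jig [-0.0061  0.0029]
top pad_face 0.61 [ 0.7645 -0.0129  0.0008] jig [ 0.2371 -0.0608]
top tube 0.72 [ 0.4941  0.4528 -0.0025] jig [0.0205 0.4322]
top tube 0.65 [0.5123 0.2671 0.002 ] jig [0.0179 0.2456]
top roller 0.59 [ 0.5562 -0.0939  0.0287] jig [ 0.0212 -0.118 ]
top third_notch 0.66 [ 0.5124 -0.0998  0.0274] jig [-0.023  -0.1189]
[0.01, 0.02, 2.58] [0.0, -0.0, 0.0]
t 7.2 [0.5154 0.0695 0.1381] [ 3.1416 -0.      1.6828]
```

```bash
python3 - <<'E'
from h import *
J=np.array([.522,.021]); yw=.112; Rj=np.array([[np.cos(yw),-np.sin(yw)],[np.sin(yw),np.cos(yw)]])
for c in("side","top"):
    d=np.load(f"{c}_d.npy"); ci=camera_info(c); L=[]
    for v in range(180,300):
        for u in range(220,340):
            w=px2w(ci,u,v,d=d[v,u]); j=Rj.T@(w[:2]-J)
            if abs(j[0])<.04 and abs(j[1])<.11: L.append((*j,w[2]))
    L=np.array(L)
    for n,m in(("stop",(L[:,1]>.06)&(L[:,2]>.042)),("pad",(L[:,1]<.05)&(L[:,1]>.005)&(L[:,2]>.038))):
        s=L[m]; print(c,n,len(s),"x",np.percentile(s[:,0],[2,98]).round(4),"y",np.percentile(s[:,1],[2,98]).round(4),"z",np.median(s[:,2]).round(4))
E
```

```text
side stop 133 x [-0.022   0.0251] y [0.076  0.0977] z 0.047
side pad 73 x [-0.022   0.0239] y [0.0143 0.0291] z 0.0421
top stop 163 x [-0.0259  0.0213] y [0.0722 0.0934] z 0.05
top pad 75 x [-0.0262  0.0205] y [0.0133 0.0227] z 0.0454
```

View pics/a_side.png

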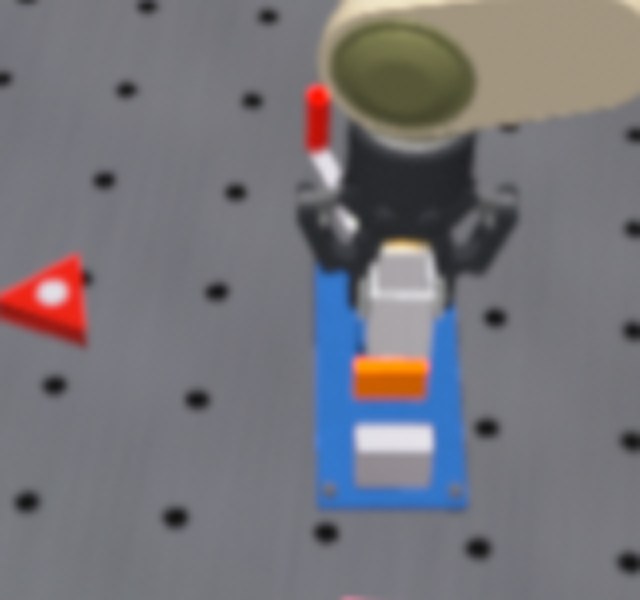

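The picture shows the tube held upright above the jig, crop pixel (400,290), between the orange pad (390,378) and the stop (395,455). The bay's middle agrees to about 1 mm between the two views, so I lower it.

play_rows --targets '[[[0.02,0.02,0.6],[0,0,0]],[[0.02,0.02,1.2],[0,0,0]],[[0.02,0.02,1.7],[0,0,0]],[[0.02,0.02,2.1],[0,0,0]],[[0.02,0.02,2.4],[0,0,0]],[[0.02,0.02,2.5],[0,0,0]],[[0.02,0.02,2.5],[0,0,0]]]'

```text
time: 7.9
tcp_pos: [0.5161, 0.0704, 0.0379]
eef_rot: [-3.141, -0.0, 1.683]
force: [-0.5, -0.1, -1.7]
opening: 0.0395
grasp_force: 60.7
```

```bash
python3 look.py b|grep -E "bay|tube"; python3 go.py .516 .070 .034 96.4
```

```text
side bay 0.56 [0.517  0.072  0.0053] jig [0.0007 0.0512]
side tube 0.9 [ 0.4967  0.4597 -0.0015] jig [0.0238 0.4388]
side tube 0.71 [0.5147 0.2622 0.0012] jig [0.0197 0.2405]
side tube 0.49 [0.5234 0.0699 0.0108] jig [0.0069 0.0485]
top tube 0.7 [ 4.946e-01  4.500e-01 -3.000e-04] jig [0.0207 0.4294]
top tube 0.65 [ 0.5136  0.266  -0.0017] jig [0.0191 0.2444]
[-0.01, -0.0, 0.1] [0.0, -0.0, 0.0]
t 8.6 [0.5161 0.0704 0.0381] [ 3.1416 -0.      1.6828]
```

View pics/b_side.png

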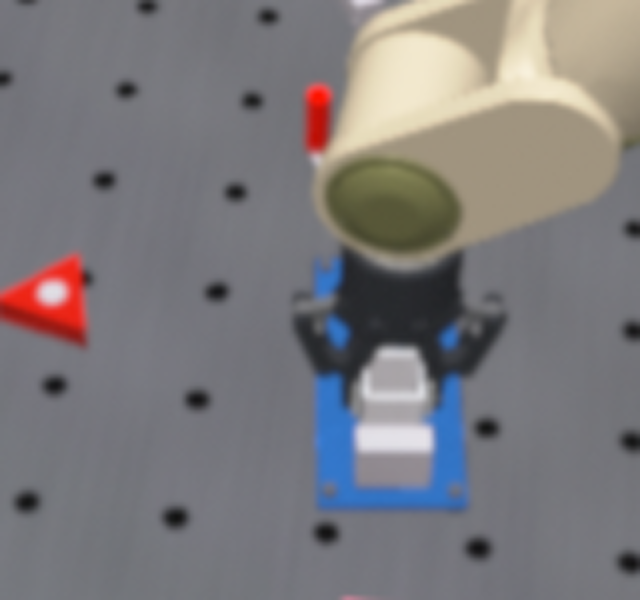

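The tube, crop pixel (397,375), sits in the bay behind the stop (395,440) without touching it. I lower the last 4 mm and let go.

play_rows --targets '[[[0,0,0.08],[0,0,0]],[[0,0,0.08],[0,0,0]],[[0,0,0.08],[0,0,0]]]'

```text
time: 8.9
tcp_pos: [0.516, 0.0704, 0.0347]
eef_rot: [-3.141, -0.0, 1.683]
force: [-0.3, -0.3, -0.6]
opening: 0.0392
grasp_force: 60.7
```

play_rows --targets '[[[0,0,0],[0,0,0]],[[0,0,0],[0,0,0]],[[0,0,0],[0,0,0]],[[0,0,0],[0,0,0]],[[0,0,0],[0,0,0]],[[0,0,0],[0,0,0]],[[0,0,0],[0,0,0]],[[0,0,0],[0,0,0]]]' --fingers 0

```text
time: 9.7
tcp_pos: [0.5161, 0.0704, 0.0349]
eef_rot: [-3.142, -0.0, 1.683]
force: [0.9, 0.2, -0.3]
opening: 0.0854
grasp_force: 0.0
```

play_rows --targets '[[[0,0,-0.5],[0,0,0]],[[0,0,-1.4],[0,0,0]],[[0,0,-2.4],[0,0,0]],[[0,0,-3.2],[0,0,0]],[[0,0,-3.2],[0,0,0]]]'

```text
time: 10.2
tcp_pos: [0.5178, 0.0703, 0.167]
eef_rot: [3.133, 0.002, 1.683]
force: [0.1, -1.0, 0.1]
opening: 0.0853
grasp_force: 0.0
```

```bash
python3 look.py c|grep -E "bay|tube|roller|third|pivot"; python3 - <<'E'
from h import *
for c in("side","top"):
    im,d=camera(c); ci=camera_info(c)
    for r in silhouettes("tube",c):
        v,u=np.nonzero(r["mask"]); t=np.array([px2w(ci,a,b,d=d[b,a]) for a,b in zip(u,v)]); t=t[t[:,2]>.055]
        if len(t)>8 and t[:,1].mean()<.15: print(c,cv2.minAreaRect((t[:,:2]*1000).astype(np.float32)),np.median(t[:,2]))
    print(c,[(round(r["confidence"],2),np.round(c2w(ci,r["location"]),4).tolist()) for r in pinpoint("lever_grip",c)])
    # red handle top
    hs=cv2.cvtColor(im,cv2.COLOR_RGB2HSV); m=((hs[...,0]<8)|(hs[...,0]>172))&(hs[...,1]>150)
    v,u=np.nonzero(m); t=np.array([px2w(ci,a,b,d=d[b,a]) for a,b in zip(u,v)])
    t=t[(t[:,2]>.09)&(t[:,2]<.12)&(t[:,1]<-.08)]; print("handle top",len(t),t.mean(0) if len(t) else None, t.min(0),t.max(0))
E
```

```text
side bay 0.83 [0.5173 0.0694 0.0049] jig [0.0007 0.0486]
side tube 0.89 [ 0.4945  0.4546 -0.0012] jig [0.0212 0.434 ]
side tube 0.76 [ 0.5131  0.2631 -0.002 ] jig [0.0182 0.2416]
side tube 0.57 [0.5223 0.0704 0.0082] jig [0.0058 0.0491]
side roller 0.73 [ 0.5588 -0.0911  0.0261] jig [ 0.024  -0.1155]
side third_notch 0.64 [ 0.5102 -0.0937  0.0269] jig [-0.0245 -0.1127]
side pivot 0.68 [ 0.5288 -0.0414  0.0588] jig [-0.0002 -0.0628]
top bay 0.64 [0.5181 0.0663 0.0081] jig [0.0012 0.0455]
top tube 0.8 [0.5158 0.2658 0.0017] jig [0.0212 0.2439]
top tube 0.57 [0.4936 0.4513 0.0005] jig [0.0198 0.4308]
top roller 0.77 [ 0.5554 -0.095   0.0292] jig [ 0.0203 -0.119 ]
top third_notch 0.65 [ 0.5101 -0.0999  0.0261] jig [-0.0253 -0.1188]
top pivot 0.76 [ 0.5272 -0.0349  0.0571] jig [-0.0011 -0.0562]
top pivot 0.32 [ 0.5107 -0.0989  0.027 ] jig [-0.0246 -0.1179]
side ((495.5148620605469, 507.7188720703125), (40.72236251831055, 920.6604614257812), 3.086230993270874) 0.06198989042310732
side ((516.6436157226562, 401.35382080078125), (60.173118591308594, 1133.805419921875), 5.620582580566406) 0.08477208765205835
side [(0.62, [0.5983, -0.1552, 0.0791])]
handle top 33 [ 0.59215492 -0.15085587  0.09916636] [ 0.58463679 -0.16096195  0.09013923] [ 0.59914955 -0.14107476  0.10498869]
top [(0.53, [0.5918, -0.1546, 0.0855])]
handle top 43 [ 0.58878846 -0.1546297   0.10241228] [ 0.58026382 -0.16206089  0.09248399] [ 0.59768383 -0.14688339  0.10810512]
```

View pics/c_side.png

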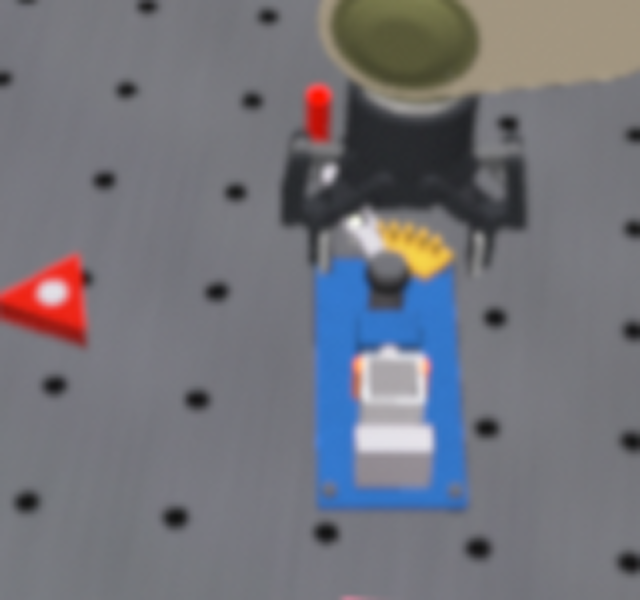

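The tube stands upright and square in the bay, crop pixel (393,378) between the pad behind it and the stop (395,440), and the lever is at rest. The handle at (0.590, −0.1535) agrees with the geometry.

```bash
python3 go.py .590 -.1535 .165 118 .590 -.1535 .068 118
```

```text
[-5.77, 1.21, -0.05] [0.0, 0.0, -3.6]
[0.0, -0.0, 2.42] [0.0, 0.0, 0.0]
t 11.2 [0.5161 0.0704 0.1629] [3.1416 0.     1.6828]
```

play_rows --targets '[[[-1,0.2,0],[0,0,-0.7]],[[-2.1,0.4,0],[0,0,-1.4]],[[-3.2,0.6,0],[0,0,-2.1]],[[-4.2,0.85,0],[0,0,-2.8]],[[-5.2,1.05,0],[0,0,-3.4]],[[-5.77,1.21,0],[0,0,-3.6]],[[-5.77,1.21,0],[0,0,-3.6]],[[-5.77,1.21,0],[0,0,-3.6]]]'

```text
time: 12.0
tcp_pos: [0.5897, -0.1534, 0.1626]
eef_rot: [-3.141, -0.001, 2.059]
force: [-0.2, 0.4, -1.0]
opening: 0.0854
grasp_force: 0.0
```

```bash
python3 go.py .590 -.1535 .068 118
```

```text
[-0.01, 0.01, 2.36] [-0.0, -0.01, -0.01]
t 12.0 [ 0.5897 -0.1534  0.1626] [-3.1413e+00 -8.0000e-04  2.0588e+00]
```

play_rows --targets '[[[0,0,0.7],[0,0,0]],[[0,0,1.4],[0,0,0]],[[0,0,2.0],[0,0,0]],[[0,0,2.35],[0,0,0]],[[0,0,2.35],[0,0,0]],[[0,0,2.35],[0,0,0]]]'

```text
time: 12.6
tcp_pos: [0.5901, -0.1527, 0.0696]
eef_rot: [3.141, 0.0, 2.061]
force: [0.6, 0.2, 0.7]
opening: 0.0853
grasp_force: 0.0
```

play_rows --targets '[[[0,0,0],[0,0,0]],[[0,0,0],[0,0,0]],[[0,0,0],[0,0,0]],[[0,0,0],[0,0,0]],[[0,0,0],[0,0,0]],[[0,0,0],[0,0,0]],[[0,0,0],[0,0,0]],[[0,0,0],[0,0,0]]]' --fingers 1

```text
time: 13.4
tcp_pos: [0.5892, -0.154, 0.0693]
eef_rot: [-3.14, -0.0, 2.06]
force: [-5.8, -2.1, 4.6]
opening: 0.0167
grasp_force: 58.3
```

play_rows --targets '[[[0,0,0],[0,0,0]],[[0,0,0],[0,0,0]],[[0,0,0],[0,0,0]]]'

```text
time: 13.7
tcp_pos: [0.5892, -0.1541, 0.0693]
eef_rot: [-3.14, -0.0, 2.06]
force: [-4.2, -1.6, 4.3]
opening: 0.0163
grasp_force: 58.3
```

play_rows --targets '[[[0.002,-0.1,0],[0,0,0.29]],[[0.007,-0.2,0],[0,0,0.58]],[[0.015,-0.31,0],[0,0,0.91]],[[0.025,-0.41,0],[0,0,1.2]],[[0.025,-0.41,0],[0,0,1.2]],[[0.025,-0.41,0],[0,0,1.2]]]'

```text
time: 14.3
tcp_pos: [0.576, -0.1603, 0.0693]
eef_rot: [3.139, 0.001, 1.933]
force: [5.3, 2.7, 1.0]
opening: 0.0169
grasp_force: 58.5
```

```bash
cat > th.py <<'E'
from h import *
o=get_obs(); P=np.array([.5287,-.0386]); p=o["tcp_pos"][:2]; r=p-P; a0=np.arctan2(-.1541+.0386,.5892-.5287)
t=np.array([r[1],-r[0]])/np.hypot(*r)
print("t",o["time"],"theta",round(a0-np.arctan2(r[1],r[0]),4),"rad",np.hypot(*r).round(4),"yawturn",round(2.06-o["eef_rot"][2],4),"Ftan(resist)",-(o["force"][:2]@t).round(2),"Frad",(o["force"][:2]@r/np.hypot(*r)).round(2),"Fz",o["force"][2].round(1))
E
python3 th.py
```

```text
t 14.3 theta 0.112 rad 0.1306 yawturn 0.1266 Ftan(resist) 5.91 Frad -0.61 Fz 1.0
```

play_rows --targets '[[[0.001,-0.1,0],[0,0,0.29]],[[0.003,-0.14,0],[0,0,0.41]],[[0.003,-0.14,0],[0,0,0.41]]]'

```text
time: 14.6
tcp_pos: [0.5707, -0.1623, 0.0693]
eef_rot: [3.139, 0.001, 1.89]
force: [5.2, 1.9, 0.6]
opening: 0.0163
grasp_force: 58.5
```

play_rows --targets '[[[0.001,-0.08,0],[0,0,0.23]],[[0.001,-0.08,0],[0,0,0.23]]]'

```text
time: 14.8
tcp_pos: [0.5677, -0.1633, 0.0693]
eef_rot: [3.139, 0.001, 1.866]
force: [6.2, 1.9, 0.8]
opening: 0.0166
grasp_force: 58.5
```

play_rows --targets '[[[0.001,-0.08,0],[0,0,0.23]],[[0.001,-0.08,0],[0,0,0.23]]]'

```text
time: 15.0
tcp_pos: [0.5647, -0.1643, 0.0694]
eef_rot: [3.138, 0.002, 1.841]
force: [7.4, 1.6, 0.9]
opening: 0.0167
grasp_force: 58.5
```

play_rows --targets '[[[0.001,-0.08,0],[0,0,0.23]],[[0.001,-0.08,0],[0,0,0.23]]]'

```text
time: 15.2
tcp_pos: [0.562, -0.165, 0.0693]
eef_rot: [3.138, 0.002, 1.817]
force: [8.6, 1.7, -0.5]
opening: 0.0164
grasp_force: 58.5
```

```bash
python3 th.py
```

```text
t 15.2 theta 0.2249 rad 0.1308 yawturn 0.2425 Ftan(resist) 8.71 Frad 0.52 Fz -0.5
```

play_rows --targets '[[[0.001,-0.08,0],[0,0,0.23]],[[0.001,-0.08,0],[0,0,0.23]]]'

```text
time: 15.4
tcp_pos: [0.5589, -0.1659, 0.0693]
eef_rot: [3.138, 0.002, 1.793]
force: [8.1, 1.3, -0.4]
opening: 0.0166
grasp_force: 58.6
```

play_rows --targets '[[[0.001,-0.08,0],[0,0,0.23]],[[0.001,-0.08,0],[0,0,0.23]]]'

```text
time: 15.6
tcp_pos: [0.5557, -0.1667, 0.0693]
eef_rot: [3.138, 0.002, 1.769]
force: [8.3, 0.9, -0.4]
opening: 0.0165
grasp_force: 58.6
```

play_rows --targets '[[[0.001,-0.08,0],[0,0,0.23]],[[0.001,-0.08,0],[0,0,0.23]]]'

```text
time: 15.8
tcp_pos: [0.5524, -0.1673, 0.0693]
eef_rot: [3.138, 0.002, 1.745]
force: [6.6, 0.1, -1.2]
opening: 0.0168
grasp_force: 58.6
```

play_rows --targets '[[[0.001,-0.08,0],[0,0,0.23]],[[0.001,-0.08,0],[0,0,0.23]]]'

```text
time: 16.0
tcp_pos: [0.549, -0.1679, 0.0694]
eef_rot: [3.138, 0.002, 1.721]
force: [6.0, -0.0, 0.3]
opening: 0.0163
grasp_force: 58.6
```

```bash
python3 th.py
```

```text
t 16.0 theta 0.3266 rad 0.1309 yawturn 0.3392 Ftan(resist) 5.95 Frad 0.98 Fz 0.3
```

play_rows --targets '[[[0.001,-0.08,0],[0,0,0.23]],[[0.001,-0.08,0],[0,0,0.23]]]'

```text
time: 16.2
tcp_pos: [0.5456, -0.1684, 0.0693]
eef_rot: [3.139, 0.001, 1.697]
force: [4.7, -0.3, 0.5]
opening: 0.0164
grasp_force: 58.7
```

play_rows --targets '[[[0.001,-0.08,0],[0,0,0.23]],[[0.001,-0.08,0],[0,0,0.23]]]'

```text
time: 16.4
tcp_pos: [0.5426, -0.1688, 0.0693]
eef_rot: [3.139, 0.001, 1.673]
force: [6.4, -1.5, -0.8]
opening: 0.0163
grasp_force: 58.7
```

play_rows --targets '[[[0.001,-0.08,0],[0,0,0.23]],[[0.001,-0.08,0],[0,0,0.23]]]'

```text
time: 16.6
tcp_pos: [0.5397, -0.1691, 0.0693]
eef_rot: [3.138, 0.002, 1.649]
force: [6.9, 0.0, -0.2]
opening: 0.0164
grasp_force: 58.7
```

play_rows --targets '[[[0.001,-0.08,0],[0,0,0.23]],[[0.001,-0.08,0],[0,0,0.23]]]'

```text
time: 16.8
tcp_pos: [0.5369, -0.1693, 0.0693]
eef_rot: [3.137, 0.002, 1.625]
force: [10.6, -0.7, -1.8]
opening: 0.0168
grasp_force: 58.7
```

```bash
python3 th.py; python3 look.py d | grep -E "roller|third|pivot"
```

```text
t 16.8 theta 0.4196 rad 0.131 yawturn 0.4347 Ftan(resist) 10.56 Frad 1.32 Fz -1.8
side roller 0.65 [ 0.5339 -0.101   0.026 ] jig [-0.0018 -0.1225]
side third_notch 0.48 [ 0.5122 -0.0961  0.0296] jig [-0.0229 -0.1153]
side pivot 0.91 [ 0.5278 -0.042   0.0583] jig [-0.0012 -0.0633]
top roller 0.52 [ 0.5321 -0.1002  0.0311] jig [-0.0035 -0.1216]
top third_notch 0.59 [ 0.5082 -0.1004  0.0266] jig [-0.0273 -0.1191]
```

View pics/d_side.png

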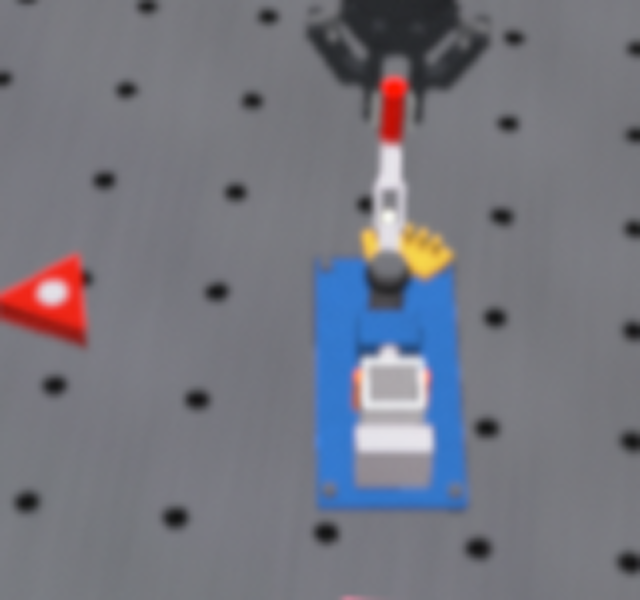

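The picture shows the lever, crop pixel (390,170), about 0.42 rad round. The pins ahead of it are at (405–440,240), and the tube still stands square.

play_rows --targets '[[[0.001,-0.08,0],[0,0,0.23]],[[0.001,-0.08,0],[0,0,0.23]]]'

```text
time: 17.7
tcp_pos: [0.5338, -0.1695, 0.0694]
eef_rot: [3.137, 0.002, 1.601]
force: [10.6, -0.4, -0.5]
opening: 0.0168
grasp_force: 58.7
```

play_rows --targets '[[[0.001,-0.08,0],[0,0,0.23]],[[0.001,-0.08,0],[0,0,0.23]]]'

```text
time: 17.9
tcp_pos: [0.5304, -0.1696, 0.0693]
eef_rot: [3.137, 0.002, 1.577]
force: [9.8, -1.0, -0.5]
opening: 0.0169
grasp_force: 58.7
```

play_rows --targets '[[[0.001,-0.08,0],[0,0,0.23]],[[0.001,-0.08,0],[0,0,0.23]]]'

```text
time: 18.1
tcp_pos: [0.527, -0.1697, 0.0693]
eef_rot: [3.138, 0.001, 1.553]
force: [8.3, -1.6, -0.4]
opening: 0.0166
grasp_force: 58.7
```

play_rows --targets '[[[0.001,-0.08,0],[0,0,0.23]],[[0.001,-0.08,0],[0,0,0.23]]]'

```text
time: 18.3
tcp_pos: [0.5237, -0.1696, 0.0693]
eef_rot: [3.138, 0.001, 1.529]
force: [7.7, -0.9, -1.1]
opening: 0.0166
grasp_force: 58.7
```

play_rows --targets '[[[0.001,-0.08,0],[0,0,0.23]],[[0.001,-0.08,0],[0,0,0.23]]]'

```text
time: 18.5
tcp_pos: [0.5203, -0.1694, 0.0693]
eef_rot: [3.139, 0.001, 1.504]
force: [5.3, -1.4, 0.2]
opening: 0.0165
grasp_force: 58.8
```

```bash
python3 th.py
```

```text
t 18.5 theta 0.5469 rad 0.1311 yawturn 0.5555 Ftan(resist) 5.36 Frad 1.08 Fz 0.2
```

play_rows --targets '[[[0.001,-0.08,0],[0,0,0.23]],[[0.001,-0.08,0],[0,0,0.23]]]'

```text
time: 18.7
tcp_pos: [0.5172, -0.1692, 0.0693]
eef_rot: [3.138, 0.001, 1.48]
force: [6.8, -2.2, 0.5]
opening: 0.0166
grasp_force: 58.8
```

play_rows --targets '[[[0.001,-0.08,0],[0,0,0.23]],[[0.001,-0.08,0],[0,0,0.23]]]'

```text
time: 18.9
tcp_pos: [0.5144, -0.1689, 0.0693]
eef_rot: [3.137, 0.001, 1.456]
force: [8.5, -1.4, -1.2]
opening: 0.0168
grasp_force: 58.8
```

play_rows --targets '[[[0.001,-0.08,0],[0,0,0.23]],[[0.001,-0.08,0],[0,0,0.23]]]'

```text
time: 19.1
tcp_pos: [0.5116, -0.1686, 0.0694]
eef_rot: [3.136, 0.001, 1.432]
force: [11.7, -2.9, -2.6]
opening: 0.0164
grasp_force: 58.7
```

play_rows --targets '[[[0.001,-0.08,0],[0,0,0.23]],[[0.001,-0.08,0],[0,0,0.23]]]'

```text
time: 19.3
tcp_pos: [0.5085, -0.1682, 0.0693]
eef_rot: [3.136, 0.001, 1.408]
force: [11.3, -2.2, -3.2]
opening: 0.0166
grasp_force: 58.7
```

play_rows --targets '[[[0.001,-0.08,0],[0,0,0.23]],[[0.001,-0.08,0],[0,0,0.23]]]'

```text
time: 19.5
tcp_pos: [0.5052, -0.1676, 0.0693]
eef_rot: [3.137, 0.001, 1.384]
force: [10.6, -1.9, -3.6]
opening: 0.0167
grasp_force: 58.7
```

```bash
python3 th.py
```

```text
t 19.5 theta 0.6627 rad 0.1311 yawturn 0.6759 Ftan(resist) 10.79 Frad -0.07 Fz -3.6
```

play_rows --targets '[[[0.001,-0.08,0],[0,0,0.23]],[[0.001,-0.08,0],[0,0,0.23]]]'

```text
time: 19.7
tcp_pos: [0.5019, -0.167, 0.0693]
eef_rot: [3.137, 0.001, 1.36]
force: [10.1, -1.8, -1.7]
opening: 0.0165
grasp_force: 58.8
```

play_rows --targets '[[[0.001,-0.08,0],[0,0,0.23]],[[0.001,-0.08,0],[0,0,0.23]]]'

```text
time: 19.9
tcp_pos: [0.4986, -0.1662, 0.0693]
eef_rot: [3.137, 0.001, 1.336]
force: [9.4, -2.3, -2.0]
opening: 0.0167
grasp_force: 58.8
```

play_rows --targets '[[[0.001,-0.08,0],[0,0,0.23]],[[0.001,-0.08,0],[0,0,0.23]]]'

```text
time: 20.1
tcp_pos: [0.4953, -0.1654, 0.0693]
eef_rot: [3.138, 0.001, 1.312]
force: [7.3, -1.9, -1.1]
opening: 0.0164
grasp_force: 58.8
```

```bash
python3 th.py; python3 look.py e | grep -E "roller|third|pivot|tube|pad"
```

```text
t 20.1 theta 0.7402 rad 0.1311 yawturn 0.7484 Ftan(resist) 7.55 Frad 0.02 Fz -1.1
side pad_face 0.56 [0.5211 0.051  0.0295] jig [0.0024 0.0299]
side tube 0.74 [ 0.513   0.2611 -0.0009] jig [0.0179 0.2396]
side tube 0.6 [0.5208 0.0772 0.0087] jig [0.0051 0.056 ]
side tube 0.58 [ 0.4972  0.4582 -0.006 ] jig [0.0242 0.4373]
side roller 0.77 [ 0.5129 -0.0977  0.0297] jig [-0.0223 -0.1169]
side roller 0.17 [0.5222 0.0762 0.0068] jig [0.0064 0.0548]
side third_notch 0.47 [ 0.5159 -0.0963  0.0301] jig [-0.0192 -0.1159]
side pivot 0.62 [ 0.5288 -0.0369  0.0569] jig [ 0.0003 -0.0583]
side pivot 0.15 [0.5174 0.0694 0.0039] jig [0.0009 0.0486]
top pad_face 0.45 [0.5202 0.0523 0.0326] jig [0.0018 0.0313]
top tube 0.81 [ 0.4955  0.4522 -0.0013] jig [0.0219 0.4315]
top tube 0.7 [ 5.117e-01  2.643e-01 -1.000e-04] jig [0.017  0.2429]
top tube 0.43 [0.5174 0.0713 0.0075] jig [0.001  0.0505]
top roller 0.7 [ 0.5114 -0.0991  0.0286] jig [-0.024  -0.1182]
top third_notch 0.73 [ 0.5099 -0.0997  0.0276] jig [-0.0255 -0.1186]
top pivot 0.8 [ 0.5283 -0.0355  0.0575] jig [-0.     -0.0569]
```

View pics/e_side.png

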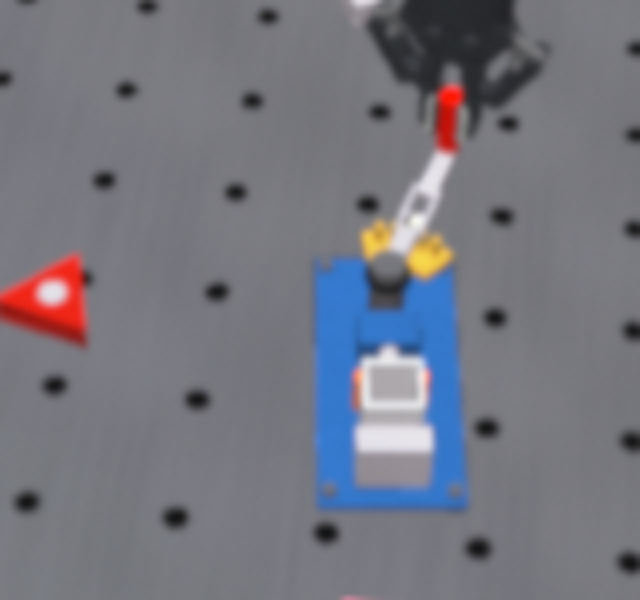

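The picture shows the lever, crop pixel (425,190), in the third notch with the tube against the stop at (393,385). I nudge it to the notch's middle, let it settle and check the tube.

play_rows --targets '[[[0.001,-0.07,0],[0,0,0.2]],[[0.001,-0.07,0],[0,0,0.2]],[[0.001,-0.07,0],[0,0,0.2]],[[0.001,-0.07,0],[0,0,0.2]]]'

```text
time: 21.2
tcp_pos: [0.4928, -0.1647, 0.0693]
eef_rot: [3.138, 0.001, 1.291]
force: [7.5, -1.9, -0.4]
opening: 0.0165
grasp_force: 58.8
```

```bash
python3 th.py; python3 - <<'E'
from h import *
J=np.array([.522,.021]); yw=.112; Rj=np.array([[np.cos(yw),-np.sin(yw)],[np.sin(yw),np.cos(yw)]])
P=np.array([0,-.06]); A=[]
for c in("side","top"):
    im,d=camera(c); ci=camera_info(c); L=[]
    for v in range(180,300):
        for u in range(220,340):
            w=px2w(ci,u,v,d=d[v,u]); j=Rj.T@(w[:2]-J)
            if abs(j[0])<.04 and .0<j[1]<.11: L.append((*j,w[2]))
    L=np.array(L)
    t=L[(L[:,2]>.060)&(L[:,2]<.072)]; s=L[(L[:,2]>.042)&(L[:,2]<.055)&(L[:,1]>.078)]
    r=cv2.minAreaRect((t[:,:2]*1000).astype(np.float32)); print(c,"tube",r,"y",np.percentile(t[:,1],[2,98]),"stop y",np.percentile(s[:,1],[2,98]),s[:,1].mean())
    for k in range(5):
        camera(c)
        for n in("roller","third_notch"):
            q=pinpoint(n,c)
            if q:
                j=Rj.T@(c2w(ci,q[0]["location"])[:2]-J)-P
                if .045<np.hypot(*j)<.075: A.append((n,c,-68.4*np.pi/180-np.arctan2(j[1],j[0])))
for n in("roller","third_notch"):
    for c in("side","top"): print(n,c,np.round([a[2] for a in A if a[:2]==(n,c)],3))
E
python3 th.py
```

```text
t 21.2 theta 0.7601 rad 0.1311 yawturn 0.7687 Ftan(resist) 7.76 Frad -0.25 Fz -0.4
side tube ((1.3844680786132812, 54.460960388183594), (44.65522003173828, 37.231136322021484), 88.74449157714844) y [0.03235396 0.07600682] stop y [0.07823012 0.09868888] 0.08866075597153003
top tube ((-1.2924690246582031, 52.165443420410156), (39.86473083496094, 40.3291130065918), 89.82479095458984) y [0.03241034 0.07204944] stop y [0.0782514  0.09362634] 0.08577027532527721
roller side [0.757 0.783 0.754 0.775 0.746]
roller top [0.744 0.739 0.782 0.726 0.749]
third_notch side [0.745 0.748 0.781 0.759 0.71 ]
third_notch top [0.798 0.768 0.767 0.761 0.728]
t 22.8 theta 0.7601 rad 0.1311 yawturn 0.7687 Ftan(resist) 8.15 Frad 1.12 Fz -0.6
```

The roller (0.755) and the third notch (0.757) agree, and the tube is square and flush with the stop face in both views. I hand in.

```bash
python3 -c "
from plant import *
print(job_done())"
```

```text
the job is handed in; nothing more can be done
None
```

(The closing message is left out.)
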